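# Pack out a test clamp with spacers and hold it shut

## Task

Pack out the gap between the module and the sliding jaw of the test clamp: stand aluminium spacers from the rack upright on the clamp's plate, flat against each other and midway across it, one after another until the jaw can close on them (with too few it runs to its stop and the spacers stay loose). Then push the jaw so that it squeezes the stack firmly against the module, and finish while still pushing, because the jaw springs open when let go. Leave the tools and other loose things on the bench where they are.

Things in the scene. Friction and masses are not known exactly. Their poses are not given: they have to be found in the camera images.
- clamp: test clamp fixed to the bench: dark steel base plate 96 (x) x 215 (y) x 10 mm thick. Origin at the underside of the plate, on its long centre line, straight below the gap-side face of the fully open jaw; z up, y along the clamp from the module (-y) to the jaw (+y). The module and the jaw stand on the plate and leave a gap between them, whose floor is the plate's top, 10 mm above the bench. The plate runs from y = -135 to y = +80 mm. Position and yaw differ each time.
- module_face (a point): middle of the gap-side face of the grey electronic module (60 wide in x, 36 long in y, 32 mm tall, brass connectors on its far side) screwed to the clamp's plate; the point is 16 mm above the plate, axes as the clamp's, the face looks to the clamp's +y. The module cannot move, but where it is screwed differs: the gap from it to the open jaw is 49 to 82 mm.
- jaw_push (a point): point on the back (+y) face of the upright push plate of the aluminium sliding jaw, the place to push; it moves with the jaw. The jaw is a block 64 (x) x 36 (y) x 30 mm tall with, along its back edge, an upright push plate 44 (x) x 10 (y) mm that rises to 94 mm above the bench; the point is at mid width, 64 mm above the bench; the gap-side face of the jaw is 36 mm to the -y side of it. Pushed to the clamp's -y it slides towards the module.
- jaw (a joint): travel of the jaw towards the module, m: 0 = open, at most 0.026 (a hard stop). A spring of 60 N/m pushes it back open with 1.2 N at 0 and 2.8 N at full travel, so it opens again as soon as it is not pushed.
- rack: black rack, 60 (x) x 152 (y) x 20 mm tall, fixed to the bench; origin at the centre of its underside. Four pockets 39 x 23 mm, 14 mm deep, 36 mm apart along y, each with a spacer standing loosely in it; pocket floors 6 mm above the bench.
- spacer0_mid (a point): one of four equal aluminium spacers, about 95 g, 76 mm tall in all: a body 36 (x) x 20 (y) x 40 mm tall, and on it, centred, a tab to grip by, 24 (x) x 10 (y) x 36 mm tall, with a small hole. The 20 mm thickness (y) is what fills the gap. The point is the centre, 38 mm above the underside (2 mm below the top of the body); z up along the tab. The tab is taken from above across its 24 mm (x); in the gap the spacer's y lies along the clamp's y (either way round).
- spacer1_mid (a point): one of four equal aluminium spacers, about 95 g, 76 mm tall in all: a body 36 (x) x 20 (y) x 40 mm tall, and on it, centred, a tab to grip by, 24 (x) x 10 (y) x 36 mm tall, with a small hole. The 20 mm thickness (y) is what fills the gap. The point is the centre, 38 mm above the underside (2 mm below the top of the body); z up along the tab. The tab is taken from above across its 24 mm (x); in the gap the spacer's y lies along the clamp's y (either way round).
- spacer2_mid (a point): one of four equal aluminium spacers, about 95 g, 76 mm tall in all: a body 36 (x) x 20 (y) x 40 mm tall, and on it, centred, a tab to grip by, 24 (x) x 10 (y) x 36 mm tall, with a small hole. The 20 mm thickness (y) is what fills the gap. The point is the centre, 38 mm above the underside (2 mm below the top of the body); z up along the tab. The tab is taken from above across its 24 mm (x); in the gap the spacer's y lies along the clamp's y (either way round).
- spacer3_mid (a point): one of four equal aluminium spacers, about 95 g, 76 mm tall in all: a body 36 (x) x 20 (y) x 40 mm tall, and on it, centred, a tab to grip by, 24 (x) x 10 (y) x 36 mm tall, with a small hole. The 20 mm thickness (y) is what fills the gap. The point is the centre, 38 mm above the underside (2 mm below the top of the body); z up along the tab. The tab is taken from above across its 24 mm (x); in the gap the spacer's y lies along the clamp's y (either way round).
- screwdriver: bystander, to be left alone: screwdriver 180 mm long, lying
- wrench: bystander, to be left alone: steel open-ended wrench, lying
- coupler: bystander, to be left alone: blue metal box 36 x 70 x 24 mm with a brass connector at either end
- adapter: bystander, to be left alone: steel and brass coaxial adapter 60 mm long, lying
- jar: bystander, to be left alone: closed jar, 52 mm across, 60 mm tall
- pliers: bystander, to be left alone: red-handled pliers 150 mm long, lying
- cup: bystander, to be left alone: grey open cup, 70 mm across, 50 mm tall
Mind the look-alikes: they are no part of the job. Leave any green look-alike of the part that bears spacer2_mid alone. What is shaped like the clamp but green or orange is not meant.

How it is judged:
On the way, in this order (a step that is already met when the one before it is completed fails the run):
1. a first spacer stands seated in the gap (((x of spacer0_mid in the frame of clamp between -0.015 and 0.015 m and y of spacer0_mid in the frame of clamp between -0.095 and 0 m and z of spacer0_mid in the frame of clamp between 0.044 and 0.052 m and angle between spacer0_mid's own z axis and vertical below 0.1 rad and angle between the x axis of spacer0_mid and the x axis of clamp, either way round below 0.15 rad) or (x of spacer1_mid in the frame of clamp between -0.015 and 0.015 m and y of spacer1_mid in the frame of clamp between -0.095 and 0 m and z of spacer1_mid in the frame of clamp between 0.044 and 0.052 m and angle between spacer1_mid's own z axis and vertical below 0.1 rad and angle between the x axis of spacer1_mid and the x axis of clamp, either way round below 0.15 rad) or (x of spacer2_mid in the frame of clamp between -0.015 and 0.015 m and y of spacer2_mid in the frame of clamp between -0.095 and 0 m and z of spacer2_mid in the frame of clamp between 0.044 and 0.052 m and angle between spacer2_mid's own z axis and vertical below 0.1 rad and angle between the x axis of spacer2_mid and the x axis of clamp, either way round below 0.15 rad) or (x of spacer3_mid in the frame of clamp between -0.015 and 0.015 m and y of spacer3_mid in the frame of clamp between -0.095 and 0 m and z of spacer3_mid in the frame of clamp between 0.044 and 0.052 m and angle between spacer3_mid's own z axis and vertical below 0.1 rad and angle between the x axis of spacer3_mid and the x axis of clamp, either way round below 0.15 rad))), for 0.2 s.
2. a second spacer stands seated in the gap (((x of spacer1_mid in the frame of clamp between -0.015 and 0.015 m and y of spacer1_mid in the frame of clamp between -0.095 and 0 m and z of spacer1_mid in the frame of clamp between 0.044 and 0.052 m and angle between each of spacer1_mid, spacer0_mid's own z axis and vertical below 0.1 rad and angle between the x axis of each of spacer1_mid, spacer0_mid and the x axis of clamp, either way round below 0.15 rad and x of spacer0_mid in the frame of clamp between -0.015 and 0.015 m and y of spacer0_mid in the frame of clamp between -0.095 and 0 m and z of spacer0_mid in the frame of clamp between 0.044 and 0.052 m) or (x of spacer2_mid in the frame of clamp between -0.015 and 0.015 m and y of spacer2_mid in the frame of clamp between -0.095 and 0 m and z of spacer2_mid in the frame of clamp between 0.044 and 0.052 m and angle between each of spacer2_mid, spacer0_mid's own z axis and vertical below 0.1 rad and angle between the x axis of each of spacer2_mid, spacer0_mid and the x axis of clamp, either way round below 0.15 rad and x of spacer0_mid in the frame of clamp between -0.015 and 0.015 m and y of spacer0_mid in the frame of clamp between -0.095 and 0 m and z of spacer0_mid in the frame of clamp between 0.044 and 0.052 m) or (x of spacer2_mid in the frame of clamp between -0.015 and 0.015 m and y of spacer2_mid in the frame of clamp between -0.095 and 0 m and z of spacer2_mid in the frame of clamp between 0.044 and 0.052 m and angle between each of spacer2_mid, spacer1_mid's own z axis and vertical below 0.1 rad and angle between the x axis of each of spacer2_mid, spacer1_mid and the x axis of clamp, either way round below 0.15 rad and x of spacer1_mid in the frame of clamp between -0.015 and 0.015 m and y of spacer1_mid in the frame of clamp between -0.095 and 0 m and z of spacer1_mid in the frame of clamp between 0.044 and 0.052 m) or (x of spacer3_mid in the frame of clamp between -0.015 and 0.015 m and y of spacer3_mid in the frame of clamp between -0.095 and 0 m and z of spacer3_mid in the frame of clamp between 0.044 and 0.052 m and angle between each of spacer3_mid, spacer0_mid's own z axis and vertical below 0.1 rad and angle between the x axis of each of spacer3_mid, spacer0_mid and the x axis of clamp, either way round below 0.15 rad and x of spacer0_mid in the frame of clamp between -0.015 and 0.015 m and y of spacer0_mid in the frame of clamp between -0.095 and 0 m and z of spacer0_mid in the frame of clamp between 0.044 and 0.052 m) or (x of spacer3_mid in the frame of clamp between -0.015 and 0.015 m and y of spacer3_mid in the frame of clamp between -0.095 and 0 m and z of spacer3_mid in the frame of clamp between 0.044 and 0.052 m and angle between each of spacer3_mid, spacer1_mid's own z axis and vertical below 0.1 rad and angle between the x axis of each of spacer3_mid, spacer1_mid and the x axis of clamp, either way round below 0.15 rad and x of spacer1_mid in the frame of clamp between -0.015 and 0.015 m and y of spacer1_mid in the frame of clamp between -0.095 and 0 m and z of spacer1_mid in the frame of clamp between 0.044 and 0.052 m) or (x of spacer3_mid in the frame of clamp between -0.015 and 0.015 m and y of spacer3_mid in the frame of clamp between -0.095 and 0 m and z of spacer3_mid in the frame of clamp between 0.044 and 0.052 m and angle between each of spacer3_mid, spacer2_mid's own z axis and vertical below 0.1 rad and angle between the x axis of each of spacer3_mid, spacer2_mid and the x axis of clamp, either way round below 0.15 rad and x of spacer2_mid in the frame of clamp between -0.015 and 0.015 m and y of spacer2_mid in the frame of clamp between -0.095 and 0 m and z of spacer2_mid in the frame of clamp between 0.044 and 0.052 m))), for 0.2 s.
At the end, for the whole second after the job is handed in: Robot pushes the jaw (over 2 N); jaw on stack and stack on module press over 2 N, at rest. Every spacer stands in the gap (within 15 mm of the clamp's centre line, 4 mm of the plate, 0.1 rad of upright, 0.15 rad of square) or is well away from it (over 55 mm aside or off the ends) (((x of spacer0_mid in the frame of clamp between -0.015 and 0.015 m and y of spacer0_mid in the frame of clamp between -0.095 and 0 m and z of spacer0_mid in the frame of clamp between 0.044 and 0.052 m and angle between spacer0_mid's own z axis and vertical below 0.1 rad and angle between the x axis of spacer0_mid and the x axis of clamp, either way round below 0.15 rad) or (x of spacer0_mid in the frame of clamp above 0.055 m or x of spacer0_mid in the frame of clamp below -0.055 m or y of spacer0_mid in the frame of clamp above 0.085 m or y of spacer0_mid in the frame of clamp below -0.145 m)) and ((x of spacer1_mid in the frame of clamp between -0.015 and 0.015 m and y of spacer1_mid in the frame of clamp between -0.095 and 0 m and z of spacer1_mid in the frame of clamp between 0.044 and 0.052 m and angle between spacer1_mid's own z axis and vertical below 0.1 rad and angle between the x axis of spacer1_mid and the x axis of clamp, either way round below 0.15 rad) or (x of spacer1_mid in the frame of clamp above 0.055 m or x of spacer1_mid in the frame of clamp below -0.055 m or y of spacer1_mid in the frame of clamp above 0.085 m or y of spacer1_mid in the frame of clamp below -0.145 m)) and ((x of spacer2_mid in the frame of clamp between -0.015 and 0.015 m and y of spacer2_mid in the frame of clamp between -0.095 and 0 m and z of spacer2_mid in the frame of clamp between 0.044 and 0.052 m and angle between spacer2_mid's own z axis and vertical below 0.1 rad and angle between the x axis of spacer2_mid and the x axis of clamp, either way round below 0.15 rad) or (x of spacer2_mid in the frame of clamp above 0.055 m or x of spacer2_mid in the frame of clamp below -0.055 m or y of spacer2_mid in the frame of clamp above 0.085 m or y of spacer2_mid in the frame of clamp below -0.145 m)) and ((x of spacer3_mid in the frame of clamp between -0.015 and 0.015 m and y of spacer3_mid in the frame of clamp between -0.095 and 0 m and z of spacer3_mid in the frame of clamp between 0.044 and 0.052 m and angle between spacer3_mid's own z axis and vertical below 0.1 rad and angle between the x axis of spacer3_mid and the x axis of clamp, either way round below 0.15 rad) or (x of spacer3_mid in the frame of clamp above 0.055 m or x of spacer3_mid in the frame of clamp below -0.055 m or y of spacer3_mid in the frame of clamp above 0.085 m or y of spacer3_mid in the frame of clamp below -0.145 m)) and (contact force between jaw and spacer0 above 2 N or contact force between jaw and spacer1 above 2 N or contact force between jaw and spacer2 above 2 N or contact force between jaw and spacer3 above 2 N) and (contact force between module and spacer0 above 2 N or contact force between module and spacer1 above 2 N or contact force between module and spacer2 above 2 N or contact force between module and spacer3 above 2 N) and contact force between any of the fingers, the arm and jaw above 2 N and linear speed of each of spacer0, spacer1, spacer2, spacer3 below 0.02 m/s); the arm keeps its last pose, push and grip.
It fails at once if a bystander is disturbed (moved over 30 mm) (distance of any of screwdriver, wrench, coupler, adapter, jar, pliers, cup from where it was at the start of the episode above 0.03 m).
It also fails if it takes over 66 s, if anything falls off the work surface, if the arm or the gripper's body presses on something with over 40 N, if the wrist force passes 120 N, or if a joint passes its speed limit or range.

## Robot

A 6-joint arm with a two-finger parallel gripper is mounted at the origin on the work surface. World frame = base frame: x ahead of the robot, y to its left, z up, the work surface at z = 0. Lengths are in m, angles in rad, forces in N, time in s.
With the tool pointing down it reaches from about 0.375 to 0.9 m from the base axis. Payload 3.1 kg.
Tool frame: the origin (TCP) lies midway between the tips of the shut fingers; the grasp point (between the pads) lies 19 mm behind it; z points along the fingers, y is the line along which they close (so a half turn about z gives the same grasp; the last joint's range is limited). The gripper opens to 87 mm and grips with 3 to 60 N. Pads are 19 mm wide; open, the fingers measure 117 mm over their backs; the gripper's body (75 mm by 190 mm) begins 51 mm behind the grasp point.
Start: joints at [1.008, 0.527, 1.433, -0, 1.181, -0.178], TCP at [0.235, 0.579, 0.223] pointing down, gripper open.
Joint ranges: [-3.08, 3.08], [-0.75, 2.2], [0.22, 2.44], [-1.43, 4.57], [0, 2.65], [-2.85, 2.85]. Speed limits (rad/s): [2.79, 2.79, 3.14, 3.14, 3.14, 3.14].

## Interface

Orientations are given as a unit quaternion [x, y, z, w].
In Python, from rig import status, imaging, order gives the robot as it stands.
- The arm moves only by the tool arm_command, never from a script. Its argument "deltas" is one flat list of numbers, 5 for each row, row after row: the opening, from -1 (shut) to 1 (fully open), so that 0 is half open, then the shift along the tool's x, y, z in m, then the turn about the tool's z in rad. In form: [gripper, tx, ty, tz, roll, gripper, tx, ty, tz, roll, ...]. A call has 1 to 12 rows; each row shifts and turns the commanded pose from where the row before left it, along the tool's axes as they then stand; what a row does not reach is not made up. A row lasts 1/8 s, in which the tool goes at most 62.5 mm and 10.7 degrees, less where a joint would pass 70% of its speed; a pose out of reach is approached as far as the arm can. A call with a gripper value outside its range is refused whole. The fingers move at their own pace and stop on an object; "newtons" is the grip in N (left out, the last holds). Time passes only in rows, so rows that do not move let the fingers close. It gives the time, the measured TCP pose, the force, the opening and the grip force at its end, in the units of the state.
- status.get_obs(): the state, without advancing time (a new reading comes with each control period).
- imaging.camera(name): name is "scene" or "side" or "wrist"; returns (picture, depth): 480x640x3 uint8, red, green, blue; 480x640 float32, m along the optical axis (not along the pixel's ray), 0 where there is no reading.
- imaging.camera_params(name): a dict with "intrinsics" (3x3 intrinsics, pixels), "camera_from_world" (4x4, takes a point from world to camera coordinates). Camera axes: x right, y up, looking along -z (the intrinsics and any distortion apply to the point x, -y, -z); pixel columns grow to the right and rows downward; lengths in m; the calibration is good to about 2 mm. A picture is of the moment at which its call begins: read the wrist's pose just before it. camera_params takes no time and is no camera call; for the wrist camera it gives the pose at the moment of the call.
- order.hand_in(): hands the job in; it is judged then, once.
The state is a dict: "time": time; "q": joint angles; "joint_velocities": joint speeds; "joint_torque": joint torques, N m; "position": TCP position; "tool_rot": TCP orientation; "ft_force": force on the tool from outside, world axes, zero at the start; "moment": the same for the moment, N m; "grip_width": finger opening in m; "grip_force": force on a finger pad.
Only numpy, scipy, OpenCV 4.12 (cv2) and the standard library are available. Lean on these libraries where they do the work, as an engineer would, in place of code of your own. Each camera call takes 0.05 s, during which the arm holds its last target. There are 200 camera calls.

## Working session

There is one attempt and no reset: what is moved stays moved. The work goes in short steps, Python scripts to look and compute and a tool call to move; the robot and the scene stay as the last step left them, time stands still between calls to the robot, and variables do not carry over. Pictures are saved under pics/ and viewed, at most 10 in all, crops included, and the job is handed in when it is done.

Besides the shell and the picture viewer there is one more tool, called after ">>>" in YAML: its name, and indented under it one key for each argument. arm_command: Moves the arm, as the interface text tells. Its arguments: {"type":"object","properties":{"deltas":{"type":"array"},"newtons":{"type":"number"}},"required":["deltas"]}

```bash
mkdir -p pics; ls; cat > h.py <<'E'
import numpy as np, cv2
from rig import status, imaging, order
def snap(name):
    p=imaging.camera_params(name); im,d=imaging.camera(name); return im,d,p
def cloud(d,p):
    K=np.array(p["intrinsics"]); T=np.linalg.inv(np.array(p["camera_from_world"]))
    v,u=np.mgrid[:480,:640]
    x=(u-K[0,2])/K[0,0]*d; y=(v-K[1,2])/K[1,1]*d
    P=np.stack([x,-y,-d],-1)@T[:3,:3].T+T[:3,3]
    P[d<=0]=np.nan
    return P
E
python3 - <<'E'
from h import *
np.set_printoptions(precision=4,suppress=True)
o=status.get_obs(); print(o)
for n in ["scene","side"]:
    im,d,p=snap(n); cv2.imwrite(f"pics/{n}0.png",im[:,:,::-1]); np.savez(n+"0.npz",im=im,d=d,P=cloud(d,p)); print(n,p, (d>0).mean())
E
```

```text
pics
{'time': 0.0, 'q': array([ 1.0075,  0.5284,  1.4339, -0.    ,  1.1814, -0.1785]), 'joint_velocities': array([-0.0004,  0.0001, -0.0003, -0.0012, -0.0002, -0.0004]), 'joint_torque': array([ -0.0001, -44.0049, -17.6594,   0.0632,   0.0581,  -0.0002]), 'position': array([0.2342, 0.5787, 0.2216]), 'tool_rot': array([ 0.1912,  0.9815, -0.001 , -0.0004]), 'ft_force': array([-0.7165,  0.7293, -0.2415]), 'moment': array([-0.0241, -0.0132,  0.0237]), 'grip_force': 0.0, 'grip_width': 0.08705724707915216}
scene {'intrinsics': array([[541.2048,   0.    , 312.7983],
       [  0.    , 541.2048, 235.4573],
       [  0.    ,   0.    ,   1.    ]]), 'camera_from_world': array([[ 0.4963,  0.868 ,  0.0183, -0.2661],
       [-0.6413,  0.3524,  0.6815,  0.2675],
       [ 0.5851, -0.35  ,  0.7315, -1.5908],
       [ 0.    ,  0.    ,  0.    ,  1.    ]])} 0.996015625
side {'intrinsics': array([[474.225 ,   0.    , 320.4217],
       [  0.    , 474.225 , 237.5974],
       [  0.    ,   0.    ,   1.    ]]), 'camera_from_world': array([[ 0.8391, -0.544 ,  0.0026, -0.4016],
       [ 0.2764,  0.4303,  0.8594, -0.1997],
       [-0.4686, -0.7203,  0.5114, -0.9797],
       [ 0.    ,  0.    ,  0.    ,  1.    ]])} 0.9961263020833333
```

View pics/scene0.png

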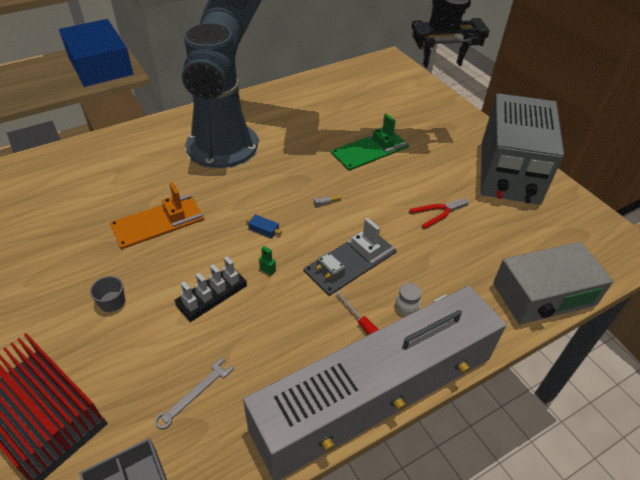

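View pics/side0.png

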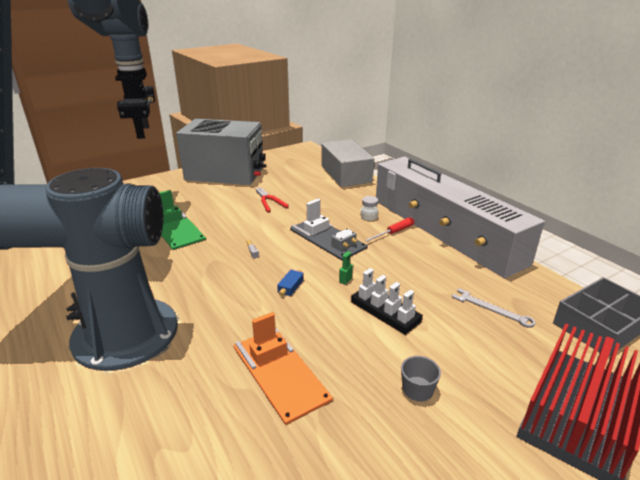

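The scene view shows the dark clamp around (350,262), with the jaw at (372,240) and the module at (329,266). The rack with four spacers is at (210,288). A green decoy spacer stands at (267,261) and the screwdriver lies at (355,312). The side view agrees: clamp at (328,235), rack at (387,303).

```bash
python3 - <<'E'
from h import *
np.set_printoptions(precision=4,suppress=True)
z=np.load("scene0.npz"); im,P=z["im"],z["P"]
m=np.zeros((480,640),bool)
def rep(name,box,zlo,zhi,sat=60):
    u0,v0,u1,v1=box; Q=P[v0:v1,u0:u1]; I=im[v0:v1,u0:u1]
    hsv=cv2.cvtColor(np.ascontiguousarray(I),cv2.COLOR_RGB2HSV)
    k=(Q[...,2]>zlo)&(Q[...,2]<zhi)&(hsv[...,1]<sat)
    n,l,s,c=cv2.connectedComponentsWithStats(k.astype(np.uint8))
    for i in range(1,n):
        if s[i,4]<12: continue
        q=Q[l==i]; r=cv2.minAreaRect(q[:,:2].astype(np.float32)*1000)
        print(name,s[i,4],c[i]+[u0,v0],"mean",q.mean(0),"rect",np.round(r[0],1),np.round(r[1],1),round(r[2],1))
rep("rack tabs",(170,250,252,320),0.07,0.1)
rep("rack top",(170,250,252,325),0.014,0.026)
rep("plate",(295,210,402,300),0.006,0.016)
rep("module",(295,210,402,300),0.036,0.045)
rep("jawplate",(295,210,402,300),0.085,0.1)
rep("jawblk",(295,210,402,300),0.034,0.045)
rep("green",(255,240,280,280),0.05,0.1,256)
rep("screwdriver",(335,285,400,345),0.008,0.06,256)
rep("jar",(390,280,430,320),0.045,0.08,256)
E
```

```text
rack tabs 57 [228.1053 261.3158] mean [ 0.4872 -0.1868  0.0796] rect [ 486.1 -185.7] [22.8 10.7] 9.2
rack tabs 62 [214.6613 269.5645] mean [ 0.4945 -0.2214  0.0795] rect [ 493. -221.] [26.5 10.7] 6.0
rack tabs 68 [200.4853 278.3529] mean [ 0.5021 -0.2569  0.0792] rect [ 501.1 -256.8] [24.8 10.7] 11.4
rack tabs 66 [185.3636 286.8939] mean [ 0.5084 -0.293   0.0795] rect [ 506.1 -292.9] [25.2 10.5] 10.5
rack top 779 [209.4377 295.4121] mean [ 0.5082 -0.2462  0.0198] rect [ 497.4 -239. ] [ 62.2 153.1] 10.2
plate 1614 [347.9845 264.7342] mean [0.5748 0.0738 0.0102] rect [562.1  86.2] [ 97.5 216.5] 9.2
plate 20 [340.1  295.45] mean [0.6444 0.0079 0.0136] rect [643.    8.6] [27.  6.] 1.8
module 281 [365.0498 242.4626] mean [0.5569 0.1297 0.0403] rect [555.8 131.1] [64.5 37.3] 12.0
module 299 [330.5518 263.5719] mean [0.5744 0.0238 0.0419] rect [572.1  24.6] [62.9 38.8] 9.8
jawplate 97 [371.7629 224.7526] mean [0.5552 0.144  0.0918] rect [553.  144.3] [41.8 12.8] 7.7
jawblk 304 [365.1086 242.875 ] mean [0.5578 0.1293 0.0399] rect [556.  131.6] [64.7 40.4] 7.6
jawblk 305 [330.5508 263.6918] mean [0.5746 0.0237 0.0418] rect [572.1  24.6] [62.9 38.8] 9.8
green 115 [265.913  252.3652] mean [ 0.4933 -0.0985  0.0667] rect [490.8 -98.7] [27.2 12.3] 24.5
screwdriver 12 [336.   286.75] mean [0.6178 0.0137 0.0113] rect [617.4  13.9] [ 4.7 12.6] 58.3
screwdriver 310 [360.9935 318.8677] mean [0.7219 0.0118 0.0194] rect [698.5  13.9] [138.3  26.1] 2.3
screwdriver 71 [397.507  302.1549] mean [0.7285 0.1025 0.0264] rect [727.  103.2] [ 6.7 27.8] 66.3
jar 369 [409.5257 292.9621] mean [0.7378 0.1222 0.0579] rect [735.3 123.7] [46.6 46.7] 1.8
```

>>> arm_command:
  deltas: [1,0,0,0,0.171,1,0,0,0,0.171,1,0,0,0,0.171,1,0,0,0,0.171,1,0,0,0,0.171,1,0,0,0,0.171]

```text
time: 0.85
position: [0.2343, 0.5789, 0.222]
tool_rot: [0.65, 0.76, -0.001, 0.0]
ft_force: [0.5, -0.3, -0.0]
grip_width: 0.0869
grip_force: 0.0
```

>>> arm_command:
  deltas: [1,-0.054,0.0243,0,0,1,-0.054,0.0243,0,0,1,-0.054,0.0243,0,0,1,-0.054,0.0243,0,0,1,-0.054,0.0243,0,0,1,-0.054,0.0243,0,0,1,-0.054,0.0243,0,0,1,-0.054,0.0243,0,0,1,-0.054,0.0243,0,0,1,-0.054,0.0243,0,0,1,0,0,0,0,1,0,0,0,0]

```text
time: 2.35
position: [0.5596, 0.0849, 0.2219]
tool_rot: [0.649, 0.761, -0.0, -0.001]
ft_force: [-0.8, 0.8, 0.1]
grip_width: 0.0867
grip_force: 0.0
```

```bash
python3 - <<'E'
from h import *
np.set_printoptions(precision=4,suppress=True)
im,d,p=snap("wrist"); P=cloud(d,p); np.savez("w0.npz",im=im,d=d,P=P); cv2.imwrite("pics/w0.png",im[:,:,::-1])
print(p["camera_from_world"]); 
a=np.radians(9.2); ex=np.array([np.cos(a),np.sin(a)]); ey=np.array([-ex[1],ex[0]]); o=np.array([.5577,.1133])
for n,lo,hi in [("plate",.007,.013),("blk",.036,.044),("jawtop",.088,.098)]:
    k=((P[...,2]>lo)&(P[...,2]<hi)).astype(np.uint8)
    nn,l,s,c=cv2.connectedComponentsWithStats(k)
    for i in range(1,nn):
        if s[i,4]<150: continue
        q=P[l==i]; r=cv2.minAreaRect(q[:,:2].astype(np.float32)*1000); L=(q[:,:2]-o)@np.stack([ex,ey],1)
        print(n,s[i,4],c[i],np.round(r[0],1),np.round(r[1],1),round(r[2],1),"clampframe min/max",np.percentile(L,1,0),np.percentile(L,99,0),"z",np.median(q[:,2]))
E
```

```text
[[ 0.9875  0.1579 -0.0019 -0.5659]
 [-0.1521  0.9479 -0.2798  0.0383]
 [-0.0424  0.2766  0.9601 -0.3908]
 [ 0.      0.      0.      1.    ]]
plate 262 [128.4885 108.6489] [367.  144.8] [71.7  5.1] 85.1 clampframe min/max [-0.1934  0.0281] [-0.1727  0.0954] z 0.010701751895973444
plate 13191 [324.9161 187.2217] [561.4  89.3] [ 96.1 214. ] 9.1 clampframe min/max [-0.0473 -0.129 ] [0.047  0.0817] z 0.01080355490031637
plate 688 [581.8387 208.2587] [815.4 116.1] [166.1   3.6] 89.5 clampframe min/max [ 0.2419 -0.1172] [0.269  0.0423] z 0.01008756634386554
plate 202 [222.8663 401.5   ] [ 481.5 -163.8] [14.3 61. ] 89.6 clampframe min/max [-0.1502 -0.2711] [-0.0906 -0.2593] z 0.009924840121025708
blk 1088 [605.5634 208.1562] [815.1 123.2] [153.   5.] 89.1 clampframe min/max [ 0.2441 -0.1044] [0.2688 0.042 ] z 0.04012880613320058
blk 2025 [325.0286 161.8686] [554.2 134.2] [64. 36.] 9.2 clampframe min/max [-0.0315  0.0034] [0.0314 0.039 ] z 0.04125149918048371
blk 207 [502.1014 189.5507] [720.4 129.3] [43.1 15.9] 81.5 clampframe min/max [ 0.1548 -0.0315] [0.1766 0.0072] z 0.037893094319726706
blk 844 [324.6635 266.3199] [571.2  28.1] [60.  35.5] 9.0 clampframe min/max [-0.0301 -0.1037] [ 0.0295 -0.0688] z 0.04266764387591909
blk 355 [231.4338 364.2845] [490.6 -94. ] [36.7 19.5] 17.3 clampframe min/max [-0.1178 -0.2006] [-0.0808 -0.1829] z 0.040675134428025006
jawtop 825 [325.4485 144.5067] [552.1 147.3] [43.9  9.5] 9.1 clampframe min/max [-0.0219  0.0298] [0.0217 0.0392] z 0.09497988122347628
jawtop 366 [632.2022 271.3443] [815.5  89.2] [ 3.5 39.5] 0.7 clampframe min/max [ 0.2473 -0.0833] [ 0.2537 -0.0474] z 0.0921238613254465
```

View pics/w0.png

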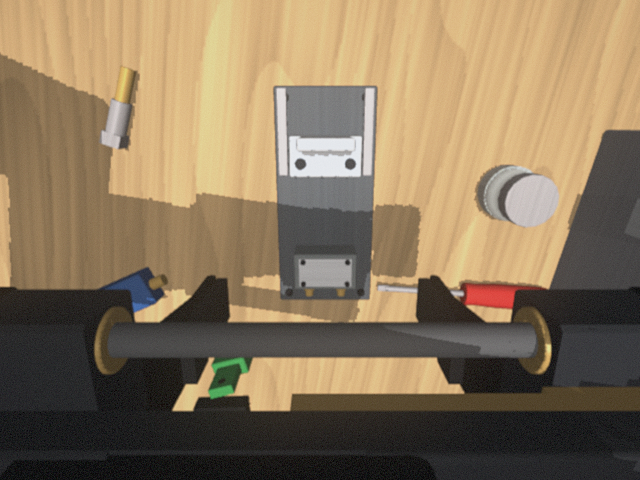

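The wrist view shows the plate centred at (325,190), the jaw at (325,162) and the module at (325,270). The gap is about 72 mm, so three spacers are needed. Next I look over the rack.

>>> arm_command:
  deltas: [1,-0.044,-0.016,0,0,1,-0.044,-0.016,0,0,1,-0.044,-0.016,0,0,1,-0.044,-0.016,0,0,1,-0.044,-0.016,0,0,1,-0.045,-0.016,0,0,1,-0.045,-0.017,0,0,1,0,0,0,0,1,0,0,0,0]

```text
time: 3.52
position: [0.4981, -0.2372, 0.2224]
tool_rot: [0.648, 0.762, 0.0, -0.001]
ft_force: [-0.1, 0.2, -0.3]
grip_width: 0.0872
grip_force: 0.0
```

```bash
python3 - <<'E'
from h import *
np.set_printoptions(precision=4,suppress=True)
o=status.get_obs(); print(o["position"],o["tool_rot"])
im,d,p=snap("wrist"); P=cloud(d,p); cv2.imwrite("pics/w1.png",im[:,:,::-1])
for nm,PP in [("wrist",P),("scene",np.load("scene0.npz")["P"]),("side",np.load("side0.npz")["P"])]:
  near=lambda x0,x1,y0,y1:(PP[...,0]>x0)&(PP[...,0]<x1)&(PP[...,1]>y0)&(PP[...,1]<y1)
  for n,lo,hi,b in [("rack",.016,.024,(.4,.6,-.34,-.14)),("tab",.076,.09,(.4,.6,-.34,-.14)),("mod",.036,.0445,(.52,.62,-.01,.07)),("jaw",.036,.0445,(.5,.61,.1,.17)),("jawtop",.089,.098,(.5,.61,.1,.19))]:
    k=(near(*b)&(PP[...,2]>lo)&(PP[...,2]<hi)).astype(np.uint8)
    nn,l,s,c=cv2.connectedComponentsWithStats(k)
    for i in range(1,nn):
        if s[i,4]<40: continue
        q=PP[l==i]; r=cv2.minAreaRect(q[:,:2].astype(np.float32)*1000)
        print(nm,n,s[i,4],np.round(c[i]),np.round(r[0],1),np.round(r[1],1),round(r[2],1),"z",np.round(np.median(q[:,2]),4))
E
```

```text
[ 0.4981 -0.2372  0.2224] [ 0.6479  0.7618  0.0003 -0.0008]
wrist rack 4996 [319. 194.] [ 495.3 -238.3] [ 60.1 152.1] 11.6 z 0.0208
wrist tab 407 [315. 155.] [ 484.4 -184.7] [24.  10.1] 10.2 z 0.0827
wrist tab 404 [317. 200.] [ 491.5 -219.6] [23.6 10.3] 10.9 z 0.0827
wrist tab 391 [320. 243.] [ 498.9 -255.2] [24.  10.4] 12.7 z 0.0826
wrist tab 371 [320. 283.] [ 505.1 -290.9] [23.9 10.7] 11.5 z 0.0826
scene rack 772 [209. 295.] [ 495.5 -239.4] [ 64.5 153.4] 12.1 z 0.0197
scene tab 52 [228. 260.] [ 484.8 -185.9] [25.5 10.7] 9.7 z 0.0809
scene tab 54 [214. 269.] [ 491.9 -221.1] [28.8 10.8] 7.0 z 0.0811
scene tab 55 [200. 277.] [ 500.1 -256.9] [26.8 10.5] 10.1 z 0.0815
scene tab 57 [185. 286.] [ 506.  -292.9] [25.3 10.6] 11.8 z 0.0814
scene mod 285 [330. 264.] [571.9  24.5] [63.2 38.8] 9.8 z 0.0422
scene jaw 279 [365. 242.] [554.5 131.1] [66.9 36.8] 12.0 z 0.0404
scene jawtop 77 [371. 224.] [551.8 144.7] [44.  12.6] 4.9 z 0.093
side rack 594 [387. 312.] [ 493.7 -236.1] [ 63.7 154.9] 12.4 z 0.0218
side tab 59 [368. 272.] [ 484.1 -182.3] [27.4 11.2] 12.2 z 0.0831
side tab 60 [380. 279.] [ 489.5 -218.2] [26.6 11.8] 12.4 z 0.0836
side tab 63 [394. 286.] [ 497.2 -253.6] [25.6 11. ] 14.3 z 0.0835
side tab 67 [408. 294.] [ 504.3 -289.3] [26.2 11.6] 8.8 z 0.0832
side mod 91 [343. 238.] [565.   16.5] [34.7 68.7] 67.7 z 0.0411
side jaw 138 [316. 222.] [553.2 133. ] [65.  39.9] 4.0 z 0.0423
side jawtop 49 [313. 202.] [550.7 147.4] [44.7 13.1] 12.2 z 0.0952
```

>>> arm_command:
  deltas: [1,0,0,0,-0.037,1,0.027,-0.0015,0.02,0,1,0.0272,-0.0015,0.02,0,1,0,0,0.04,0,1,0,0,0.04,0,1,0,0,0.03,0,1,0,0,0.02,0,1,0,0,0,0,1,0,0,0,0]
  newtons: 25

```text
time: 4.7
position: [0.4854, -0.1863, 0.0532]
tool_rot: [0.634, 0.774, 0.0, 0.001]
ft_force: [-0.1, 0.0, 0.2]
grip_width: 0.087
grip_force: 0.0
```

>>> arm_command:
  deltas: [-1,0,0,0,0,-1,0,0,0,0,-1,0,0,0,0,-1,0,0,0,0,-1,0,0,0,0,-1,0,0,0,0]

```text
time: 5.45
position: [0.4847, -0.1866, 0.0525]
tool_rot: [0.634, 0.773, -0.0, -0.0]
ft_force: [-0.2, -0.0, -0.9]
grip_width: 0.035
grip_force: 0.0
```

>>> arm_command:
  deltas: [-1,0,0,0,0,-1,0,0,0,0,-1,0,0,0,0,-1,0,0,0,0]

```text
time: 5.95
position: [0.4848, -0.1866, 0.0525]
tool_rot: [0.634, 0.773, -0.0, -0.0]
ft_force: [-0.6, 0.9, -0.4]
grip_width: 0.0237
grip_force: 25.0
```

>>> arm_command:
  deltas: [-1,0,0,-0.02,0,-1,0,0,-0.03,0,-1,0,0,-0.03,0,-1,0,0,-0.03,0,-1,0,0,0,0.037,-1,0,0,0,0]

```text
time: 6.7
position: [0.4841, -0.1862, 0.1618]
tool_rot: [0.648, 0.761, -0.0, -0.001]
ft_force: [0.3, -0.4, -1.5]
grip_width: 0.0238
grip_force: 25.0
```

```bash
python3 - <<'E'
from h import *
np.set_printoptions(precision=4,suppress=True)
for i in range(3):
    o=status.get_obs(); print(o["position"],o["tool_rot"],o["grip_width"],o["grip_force"])
    if i<2: imaging.camera("wrist") if i else None
im,d,p=snap("wrist");P=cloud(d,p); cv2.imwrite("pics/w2.png",im[:,:,::-1])
E
```

```text
[ 0.4841 -0.1862  0.1618] [ 0.6485  0.7613 -0.0001 -0.0007] 0.023832761038428105 24.97021035058424
[ 0.4841 -0.1862  0.1618] [ 0.6485  0.7613 -0.0001 -0.0007] 0.023832761038428105 24.97021035058424
[ 0.4839 -0.186   0.1614] [ 0.6483  0.7614 -0.0001 -0.0013] 0.023671341330659196 24.970056409947574
```

View pics/w2.png

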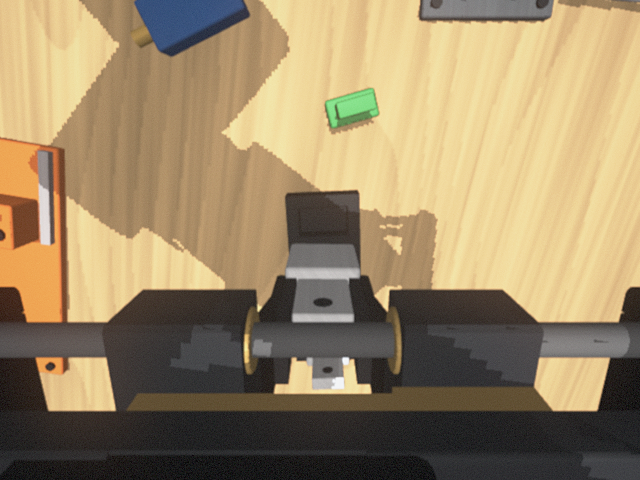

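The spacer hangs straight in the gripper: body top at (323,262), tab at (323,300). Next, over the gap.

>>> arm_command:
  deltas: [-1,0.038,0.02,0,0,-1,0.038,0.02,0,0,-1,0.038,0.02,0,0,-1,0.038,0.02,0,0,-1,0.038,0.02,0,0,-1,0.036,0.0206,0,0,-1,0,0,0,0,-1,0,0,0,0]

```text
time: 7.8
position: [0.5669, 0.0556, 0.1614]
tool_rot: [0.648, 0.762, -0.001, -0.001]
ft_force: [-0.4, 1.6, -1.5]
grip_width: 0.0234
grip_force: 25.0
```

```bash
python3 - <<'E'
from h import *
q=[]
for i in range(4):
    imaging.camera("wrist"); q.append(status.get_obs()["position"])
print(np.array(q))
E
```

```text
[[0.56695569 0.05510559 0.16159359]
 [0.56711276 0.05482554 0.16186271]
 [0.5672663  0.05467898 0.16207243]
 [0.56742419 0.05466126 0.16226865]]
```

>>> arm_command:
  deltas: [-1,0.001,0,0.03,0,-1,0,0,0.03,0,-1,0,0,0.02,0,-1,0,0,0.01,0,-1,0,0,0.008,0,-1,0,0,0.005,0,-1,0,0,0,0,-1,0,0,0,0]

```text
time: 9.0
position: [0.568, 0.0567, 0.06]
tool_rot: [0.648, 0.761, 0.0, 0.0]
ft_force: [-0.3, 0.5, -0.3]
grip_width: 0.0237
grip_force: 25.0
```

>>> arm_command:
  deltas: [-1,0,0,0.002,0,-1,0,0,0.001,0,-1,0,0,0,0]

```text
time: 9.38
position: [0.5677, 0.0567, 0.0565]
tool_rot: [0.648, 0.761, 0.0, 0.0]
ft_force: [-0.4, -0.0, -0.6]
grip_width: 0.0238
grip_force: 25.0
```

```bash
python3 - <<'E'
from h import *
o=status.get_obs(); print(o["position"],o["ft_force"])
im,d,p=snap("side"); cv2.imwrite("pics/s1.png",cv2.resize(im[190:260,270:390,::-1],None,fx=5,fy=5,interpolation=cv2.INTER_CUBIC))
E
```

```text
[0.56769055 0.05674839 0.05654098] [-0.4367901  -0.00974568 -0.62206875]
```

View pics/s1.png

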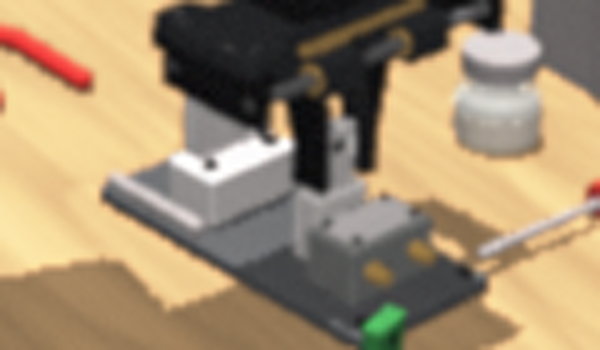

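The side view shows the spacer held at about (330,215), seated between the jaw and the module with no contact. Release, then fetch the second.

>>> arm_command:
  deltas: [0,0,0,0,0,0,0,0,0,0,0,0,0,0,0,0,0,0,-0.01,0,0,0,0,-0.03,0,0,0,0,-0.03,0,0,0,0,-0.034,0]

```text
time: 10.3
position: [0.5674, 0.0567, 0.162]
tool_rot: [0.648, 0.761, -0.0, -0.0]
ft_force: [0.2, -0.1, 0.7]
grip_width: 0.0433
grip_force: 0.0
```

>>> arm_command:
  deltas: [0,-0.0438,-0.0199,0,0,0,-0.0438,-0.0199,0,0,0,-0.0438,-0.0199,0,0,0,-0.0438,-0.0199,0,0,0,-0.0438,-0.0199,0,0,0,-0.0436,-0.0197,0,0,0,0,0,0,-0.037,0,0,0,0,0]

```text
time: 11.3
position: [0.4916, -0.2211, 0.1609]
tool_rot: [0.634, 0.773, 0.0, -0.0]
ft_force: [0.7, 0.1, 0.3]
grip_width: 0.0434
grip_force: 0.0
```

```bash
python3 - <<'E'
from h import *
np.set_printoptions(precision=4,suppress=True)
o=status.get_obs(); print(o["position"],o["tool_rot"],o["grip_width"])
for nm in ("wrist","scene"):
  im,d,p=snap(nm); PP=cloud(d,p); cv2.imwrite(f"pics/{nm}3.png",im[:,:,::-1])
  near=lambda x0,x1,y0,y1:(PP[...,0]>x0)&(PP[...,0]<x1)&(PP[...,1]>y0)&(PP[...,1]<y1)
  for n,lo,hi,b in [("tab",.07,.09,(.4,.6,-.34,-.14)),("placed",.07,.092,(.52,.62,.02,.1)),("body",.045,.053,(.52,.62,.02,.1)),]:
    k=(near(*b)&(PP[...,2]>lo)&(PP[...,2]<hi)).astype(np.uint8)
    nn,l,s,c=cv2.connectedComponentsWithStats(k)
    for i in range(1,nn):
        if s[i,4]<30: continue
        q=PP[l==i]; r=cv2.minAreaRect(q[:,:2].astype(np.float32)*1000)
        print(nm,n,s[i,4],np.round(c[i]),np.round(r[0],1),np.round(r[1],1),round(r[2],1),"z",np.round(np.median(q[:,2]),4))
E
```

```text
[ 0.4916 -0.2211  0.1609] [ 0.6344  0.773   0.0002 -0.0002] 0.043442377283471875
wrist tab 690 [322. 241.] [ 491.3 -219.2] [24.  10.2] 12.4 z 0.0825
wrist tab 683 [322. 291.] [ 498.8 -254.9] [24.  10.6] 12.9 z 0.0824
scene tab 70 [214. 269.] [ 492.2 -221.3] [26.6 10.8] 12.0 z 0.0803
scene tab 73 [200. 278.] [ 499.5 -257.2] [26.1 10.6] 12.4 z 0.0806
scene tab 71 [185. 287.] [ 505.  -292.6] [25.7 11.4] 10.9 z 0.0799
scene placed 80 [342. 246.] [568.8  56.2] [26.3 12.4] 5.6 z 0.0832
scene body 70 [341. 256.] [569.3  53.5] [37.7 17.8] 21.1 z 0.0491
```

>>> arm_command:
  deltas: [0,0,0,0.04,0,0,0,0,0.04,0,0,0,0,0.018,0,0,0,0,0.01,0,0,0,0,0,0,-1,0,0,0,0,-1,0,0,0,0,-1,0,0,0,0,-1,0,0,0,0,-1,0,0,0,0]

```text
time: 12.65
position: [0.4921, -0.2218, 0.0532]
tool_rot: [0.634, 0.773, 0.0, 0.001]
ft_force: [-0.5, -0.2, 5.8]
grip_width: 0.0235
grip_force: 24.9
```

>>> arm_command:
  deltas: [-1,0,0,-0.02,0,-1,0,0,-0.03,0,-1,0,0,-0.03,0,-1,0,0,-0.03,0,-1,0,0,0,0.037]

```text
time: 13.28
position: [0.493, -0.2223, 0.1642]
tool_rot: [0.649, 0.761, 0.0, 0.002]
ft_force: [0.9, -0.1, -1.8]
grip_width: 0.0237
grip_force: 24.9
```

>>> arm_command:
  deltas: [-1,0.0475,0.0199,0,0,-1,0.0475,0.0199,0,0,-1,0.0475,0.0199,0,0,-1,0.0475,0.0199,0,0,-1,0.0475,0.0199,0,0,-1,0.0475,0.0199,0,0,-1,0,0,0,0,-1,0,0,0,0]

```text
time: 14.28
position: [0.5631, 0.0788, 0.161]
tool_rot: [0.648, 0.761, -0.001, -0.001]
ft_force: [-0.3, 0.1, -1.5]
grip_width: 0.0236
grip_force: 24.9
```

```bash
python3 - <<'E'
from h import *
np.set_printoptions(precision=4,suppress=True)
o=status.get_obs(); print(o["position"],o["tool_rot"],o["ft_force"])
im,d,p=snap("wrist"); PP=cloud(d,p)
im2,_,_=snap("side"); 
a=cv2.resize(im2[160:280,260:400,::-1],(560,480),interpolation=cv2.INTER_CUBIC)
b=im[100:420,200:440,::-1]; b=cv2.resize(b,(240,480))
cv2.imwrite("pics/c4.png",np.hstack([a,b]))
E
```

```text
[0.5631 0.0788 0.161 ] [ 0.6482  0.7615 -0.0012 -0.0011] [-0.2693  0.0685 -1.4907]
```

View pics/c4.png

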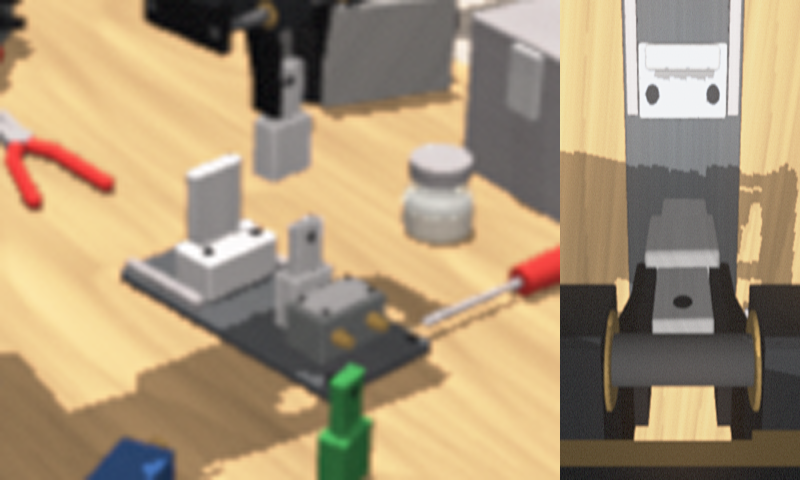

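The left panel shows the first spacer standing upright next to the module, with the second held straight above. The right panel shows it centred over the plate. Lowering.

>>> arm_command:
  deltas: [-1,0,0,0.03,0,-1,0,0,0.03,0,-1,0,0,0.02,0,-1,0,0,0.015,0,-1,0,0,0.005,0,-1,0,0,0.003,0,-1,0,0,0.002,0,-1,0,0,0.001,0,-1,0,0,0,0]

```text
time: 15.5
position: [0.5647, 0.0789, 0.0572]
tool_rot: [0.648, 0.761, 0.0, 0.001]
ft_force: [-1.0, 0.0, 2.6]
grip_width: 0.0236
grip_force: 24.9
```

>>> arm_command:
  deltas: [0,0,0,0,0,0,0,0,0,0,0,0,0,0,0,0,0,0,-0.01,0,0,0,0,-0.03,0,0,0,0,-0.03,0,0,0,0,-0.034,0]

```text
time: 16.38
position: [0.564, 0.0789, 0.1619]
tool_rot: [0.648, 0.761, -0.0, -0.0]
ft_force: [0.2, -0.2, 1.3]
grip_width: 0.0435
grip_force: 0.0
```

>>> arm_command:
  deltas: [0,-0.0459,-0.0168,0,0,0,-0.0459,-0.0168,0,0,0,-0.0459,-0.0168,0,0,0,-0.0459,-0.0168,0,0,0,-0.0459,-0.0168,0,0,0,-0.0459,-0.0169,0,0,0,-0.0459,-0.017,0,0,0,0,0,0,-0.037,0,0,0,0,0]

```text
time: 17.5
position: [0.4987, -0.2565, 0.1608]
tool_rot: [0.634, 0.773, 0.0, -0.0]
ft_force: [0.4, 0.6, 1.0]
grip_width: 0.0434
grip_force: 0.0
```

```bash
python3 - <<'E'
from h import *
np.set_printoptions(precision=4,suppress=True)
o=status.get_obs(); print(o["position"],o["tool_rot"],o["grip_width"])
for nm in ("wrist","scene"):
  im,d,p=snap(nm); PP=cloud(d,p); cv2.imwrite(f"pics/{nm}5.png",im[:,:,::-1])
  near=lambda x0,x1,y0,y1:(PP[...,0]>x0)&(PP[...,0]<x1)&(PP[...,1]>y0)&(PP[...,1]<y1)
  for n,lo,hi,b in [("tab",.07,.09,(.4,.6,-.34,-.14)),("placed",.07,.092,(.52,.62,.02,.1)),]:
    k=(near(*b)&(PP[...,2]>lo)&(PP[...,2]<hi)).astype(np.uint8)
    nn,l,s,c=cv2.connectedComponentsWithStats(k)
    for i in range(1,nn):
        if s[i,4]<30: continue
        q=PP[l==i]; r=cv2.minAreaRect(q[:,:2].astype(np.float32)*1000)
        print(nm,n,s[i,4],np.round(c[i]),np.round(r[0],1),np.round(r[1],1),round(r[2],1),"z",np.round(np.median(q[:,2]),4))
E
```

```text
[ 0.4987 -0.2565  0.1608] [ 0.6344  0.773   0.0002 -0.0004] 0.04339174390005428
wrist tab 692 [322. 242.] [ 498.9 -255.2] [23.8 10.7] 11.5 z 0.0825
wrist tab 707 [321. 291.] [ 505.1 -290.9] [24.  10.8] 11.7 z 0.0824
scene tab 71 [200. 278.] [ 500.5 -256.9] [26.5 10.4] 14.9 z 0.0802
scene tab 72 [185. 287.] [ 506.6 -292.6] [25.  10.6] 9.2 z 0.0804
scene placed 161 [346. 243.] [566.3  68.6] [26.3 35.6] 9.6 z 0.0825
```

>>> arm_command:
  deltas: [0,0,0,0.04,0,0,0,0,0.04,0,0,0,0,0.018,0,0,0,0,0.01,0,0,0,0,0,0,-1,0,0,0,0,-1,0,0,0,0,-1,0,0,0,0,-1,0,0,0,0,-1,0,0,0,0]

```text
time: 18.85
position: [0.4994, -0.2574, 0.0532]
tool_rot: [0.634, 0.773, 0.0, 0.001]
ft_force: [-0.6, 0.6, 5.0]
grip_width: 0.0237
grip_force: 24.9
```

>>> arm_command:
  deltas: [-1,0,0,-0.02,0,-1,0,0,-0.03,0,-1,0,0,-0.03,0,-1,0,0,-0.03,0,-1,0,0,0,0.037]

```text
time: 19.48
position: [0.5002, -0.258, 0.1642]
tool_rot: [0.649, 0.761, 0.0, 0.002]
ft_force: [-0.1, -0.7, -1.0]
grip_width: 0.0236
grip_force: 24.9
```

>>> arm_command:
  deltas: [-1,0.0491,0.0168,0,0,-1,0.0491,0.0168,0,0,-1,0.0491,0.0168,0,0,-1,0.0491,0.0168,0,0,-1,0.0491,0.0168,0,0,-1,0.0491,0.0169,0,0,-1,0.0492,0.017,0,0,-1,0,0,0,0,-1,0,0,0,0]

```text
time: 20.6
position: [0.5596, 0.101, 0.161]
tool_rot: [0.648, 0.761, -0.001, -0.001]
ft_force: [-0.5, -0.3, -0.9]
grip_width: 0.024
grip_force: 24.9
```

```bash
python3 - <<'E'
from h import *
np.set_printoptions(precision=4,suppress=True)
o=status.get_obs(); print(o["position"],o["tool_rot"],o["ft_force"],o["grip_width"])
im,d,p=snap("wrist"); PP=cloud(d,p)
im2,_,_=snap("side"); 
a=cv2.resize(im2[160:280,260:400,::-1],(560,480),interpolation=cv2.INTER_CUBIC)
b=im[100:420,200:440,::-1]; b=cv2.resize(b,(240,480))
cv2.imwrite("pics/c6.png",np.hstack([a,b]))
E
```

```text
[0.5596 0.101  0.161 ] [ 0.6482  0.7615 -0.0012 -0.001 ] [-0.47   -0.3254 -0.8761] 0.023992364654285097
```

View pics/c6.png

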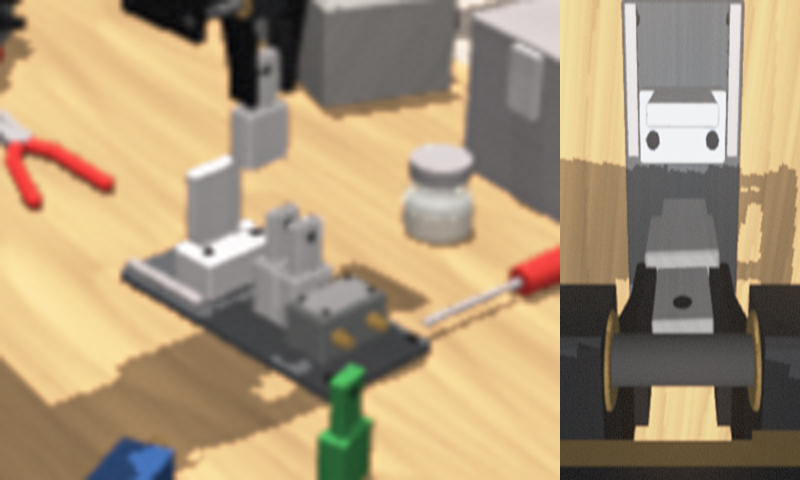

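Two spacers stand upright in the gap, and the third is held straight above its slot. Lowering it with a force check on the way.

>>> arm_command:
  deltas: [-1,0,0,0.03,0,-1,0,0,0.03,0,-1,0,0,0.005,0,-1,0,0,0.005,0,-1,0,0,0.005,0,-1,0,0,0,0]

```text
time: 21.45
position: [0.561, 0.101, 0.0879]
tool_rot: [0.648, 0.761, 0.0, 0.0]
ft_force: [-0.1, -0.2, -1.6]
grip_width: 0.0235
grip_force: 24.9
```

>>> arm_command:
  deltas: [-1,0,0,0.01,0,-1,0,0,0.01,0,-1,0,0,0.005,0,-1,0,0,0.003,0,-1,0,0,0.002,0,-1,0,0,0.001,0,-1,0,0,0,0]

```text
time: 22.32
position: [0.5607, 0.1011, 0.0573]
tool_rot: [0.648, 0.761, 0.0, 0.0]
ft_force: [-1.2, 0.1, 3.8]
grip_width: 0.0237
grip_force: 24.9
```

>>> arm_command:
  deltas: [0,0,0,0,0,0,0,0,0,0,0,0,0,0,0,0,0,0,-0.01,0,0,0,0,-0.03,0,0,0,0,-0.03,0,0,0,0,-0.034,0]

```text
time: 23.2
position: [0.5605, 0.1011, 0.1618]
tool_rot: [0.648, 0.761, -0.0, -0.0]
ft_force: [1.4, 0.7, 0.5]
grip_width: 0.0434
grip_force: 0.0
```

>>> arm_command:
  deltas: [-1,0.035,0,0,0,-1,0.035,0,0,0,-1,0,0,0,0,-1,0,0,0,0,-1,0,0,0,0,-1,0,0,0,0,-1,0,0,0,0]

```text
time: 24.08
position: [0.5497, 0.1696, 0.1605]
tool_rot: [0.649, 0.761, -0.0, -0.0]
ft_force: [-0.2, 0.1, -0.2]
grip_width: 0.0006
grip_force: 0.0
```

```bash
python3 - <<'E'
from h import *
np.set_printoptions(precision=4,suppress=True)
o=status.get_obs(); print(o["position"],o["tool_rot"],o["grip_width"],o["ft_force"])
im2,_,_=snap("side"); im,d,p=snap("scene"); PP=cloud(d,p)
for n,lo,hi,b in [("tabs",.07,.09,(.52,.62,.02,.125)),("jawtop",.089,.098,(.5,.61,.13,.16))]:
    k=((PP[...,0]>b[0])&(PP[...,0]<b[1])&(PP[...,1]>b[2])&(PP[...,1]<b[3])&(PP[...,2]>lo)&(PP[...,2]<hi))
    r=cv2.minAreaRect(PP[k][:,:2].astype(np.float32)*1000); print(n,k.sum(),np.round(r[0],1),np.round(r[1],1),r[2])
a=cv2.resize(im2[160:280,260:400,::-1],(400,343),interpolation=cv2.INTER_CUBIC)
b=cv2.resize(im[190:310,290:430,::-1],(400,343),interpolation=cv2.INTER_CUBIC)
cv2.imwrite("pics/c7.png",np.hstack([a,b]))
E
```

```text
[0.5497 0.1696 0.1605] [ 0.6487  0.7611 -0.0001 -0.    ] 0.000644735356488581 [-0.1934  0.1487 -0.2234]
tabs 240 [563.8  79.2] [28.9 58.2] 9.129934310913086
jawtop 72 [552.4 145.1] [45.5 12.8] 8.90327262878418
```

View pics/c7.png

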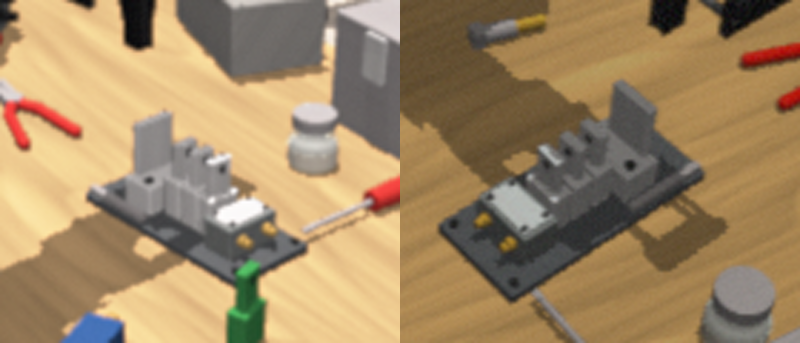

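All three spacers stand upright between the module and the jaw, and the shut fingers are behind the push plate. Lowering, then pushing.

>>> arm_command:
  deltas: [-1,0,0,0.04,0,-1,0,0,0.04,0,-1,0,0,0.02,0,-1,0,0,0.008,0,-1,-0.003,0,0,0,-1,-0.003,0,0,0,-1,-0.003,0,0,0,-1,-0.002,0,0,0,-1,-0.002,0,0,0,-1,-0.002,0,0,0]

```text
time: 25.42
position: [0.5525, 0.1559, 0.0531]
tool_rot: [0.648, 0.761, 0.001, 0.0]
ft_force: [-0.5, 4.3, 3.1]
grip_width: 0.0006
grip_force: 2.3
```

>>> arm_command:
  deltas: [-1,-0.001,0,0,0,-1,-0.001,0,0,0,-1,-0.001,0,0,0,-1,-0.001,0,0,0,-1,0,0,0,0]

```text
time: 26.05
position: [0.553, 0.152, 0.0528]
tool_rot: [0.648, 0.761, 0.001, 0.0]
ft_force: [-0.4, 5.7, 4.0]
grip_width: 0.0002
grip_force: 2.6
```

>>> arm_command:
  deltas: [-1,-0.001,0,0,0,-1,-0.001,0,0,0,-1,-0.001,0,0,0,-1,0,0,0,0]

```text
time: 26.55
position: [0.5532, 0.1512, 0.0529]
tool_rot: [0.649, 0.761, 0.002, -0.001]
ft_force: [0.2, 12.6, 4.4]
grip_width: 0.0005
grip_force: 6.4
```

>>> arm_command:
  deltas: [-1,-0.001,0,0,0,-1,-0.001,0,0,0,-1,0,0,0,0]

```text
time: 26.92
position: [0.5532, 0.1512, 0.053]
tool_rot: [0.649, 0.761, 0.003, -0.002]
ft_force: [-0.1, 19.6, 5.0]
grip_width: 0.0008
grip_force: 9.8
```

>>> arm_command:
  deltas: [-1,0,0,0,0,-1,0,0,0,0,-1,0,0,0,0]

```text
time: 27.3
position: [0.5532, 0.1511, 0.053]
tool_rot: [0.649, 0.761, 0.003, -0.002]
ft_force: [-0.9, 19.8, 4.7]
grip_width: 0.0002
grip_force: 9.7
```

```bash
python3 - <<'E'
from h import *
np.set_printoptions(precision=4,suppress=True)
o=status.get_obs(); print(o["position"],o["ft_force"])
im2,_,_=snap("side"); im,d,p=snap("scene"); PP=cloud(d,p)
for n,lo,hi,b in [("tabs",.07,.09,(.52,.62,.02,.112)),("mod",.036,.0445,(.52,.62,-.01,.045)),("jawtop",.089,.098,(.5,.61,.11,.145))]:
    k=((PP[...,0]>b[0])&(PP[...,0]<b[1])&(PP[...,1]>b[2])&(PP[...,1]<b[3])&(PP[...,2]>lo)&(PP[...,2]<hi))
    r=cv2.minAreaRect(PP[k][:,:2].astype(np.float32)*1000); print(n,k.sum(),np.round(r[0],1),np.round(r[1],1),r[2])
a=cv2.resize(im2[190:260,280:370,::-1],(400,311),interpolation=cv2.INTER_CUBIC)
b=cv2.resize(im[210:300,300:400,::-1],(400,311),interpolation=cv2.INTER_CUBIC)
cv2.imwrite("pics/c8.png",np.hstack([a,b]))
E
```

```text
[0.5532 0.1511 0.053 ] [-0.9402 19.8385  4.7422]
tabs 238 [565.6  72.5] [27.1 53.1] 8.259794235229492
mod 290 [571.2  25.6] [63.1 40. ] 7.415158271789551
jawtop 72 [554.5 134.2] [42.9 15. ] 6.925518989562988
```

View pics/c8.png

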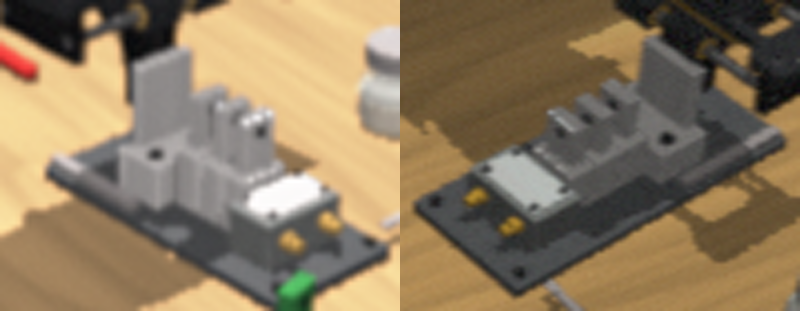

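The jaw has closed about 11 mm. The three spacers are packed tight between the module and the jaw, upright, with a steady push of about 20 N. Handing in.

```bash
python3 -c "
from rig import order
print(order.hand_in())"
```

```text
the job is handed in; nothing more can be done
None
```

I stood three spacers upright in the gap and handed in at about 27 s with the jaw still pushed on them at a steady 20 N or so. The hand-in returned no verdict.

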